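# Load the specimen holder and trip the tester

## Task

Load the rectangular specimen holder into the tester's rectangular pocket so that it lies flat and square on the pocket floor, and let go of it. Then push the slanted spring plunger under the overhanging forked arm fully in to the end of its stroke, keep it in for half a second, and let it spring back out. Leave the holder seated and the other loose things where they stand.

Things in the scene. Friction and masses are not known exactly. Their poses are not given: they have to be found in the camera images.
- deck: The tester: a low white casing with a blue band and a steel top plate, 220 (x) x 360 (y) x 45 high, fixed to the bench. Origin: centre of its underside, on the bench; z up, -x is its front. The nest and the trip head stand side by side on it, either one on the left.
- holder: The specimen holder to load: loose bare-aluminium rectangular plate 90 (x) x 60 (y) x 10 thick, with an upright grip tab in the middle of its top, 40 long (x) x 14 thick (y), from 10 to 42 above the underside. About 0.2 kg. Lies flat on the bench left or right of the tester. Origin: centre of the underside, z up. The two ways round (half a turn) are equal.
- pocket (a point): Centre of the floor of the rectangular pocket in the steel nest block (125 x 95 x 24 high) bolted on the deck. Pocket 94 (x) x 64 (y), open above, its rim 8 above the floor, chamfered 3 wide and 5 deep; x along the long side, z up. The pocket floor is 61 above the bench. The holder's long side goes along the pocket's long side, either way round.
- cap (a point): Centre of the outer face of the plunger's round dark steel cap (38 diameter, 10 thick); moves with the plunger. z points out of the cap along the plunger's axis, which leans 35 degrees (0.61 rad) from vertical towards the head's front (-x); y is the head's y. The plunger moves in along -z. At rest this point is 83 above the deck, 128 above the bench, and 27 in front of the head's origin.
- plunger (a joint): Travel of the plunger in m: 0 out, 0.014 fully in (hard stop). Spring: about 4 N to start, 11 N at the end; springs back by itself. Counts as fully in from about 0.0125.
- head: Trip head, fixed on the deck: base 110 (x) x 90 (y), origin at its underside's centre, z up, -x is its front. A guide carries the slanted plunger. A blue rear column carries a blue arm, 52 wide, ending in two prongs (32 apart) that reach to 42 in front of the origin, 190 to 215 above the underside; dial on top to 225: no room for a vertical tool above the cap; come along the cap's axis.
- disc_holder: Not to be used: a similar aluminium holder but round (74 diameter, 10 thick) with the same tab, on the bench on the other side of the tester. Origin: underside centre.
- weight: Bystander: small brass knobbed weight, 26 diameter, 34 high, on the front strip of the deck. Origin: underside centre.
- tape_roll: Bystander: white ring 84 diameter, 24 high, flat on the bench behind the tester. Origin: underside centre.
- screwdriver: Bystander: screwdriver 170 long with black handle, lying behind the tester, along its x.
- jar: Bystander: glass jar 60 diameter, 85 high. Origin: underside centre.
- wrench: Bystander: steel wrench 150 long, lying flat, along its x.
- big_weight: Bystander: plain steel cylinder 48 diameter, 45 high, right of the tester. Origin: underside centre.
Mind the look-alikes: they are no part of the job. What is shaped like the holder but blue is not meant.

How it is judged:
On the way, in this order (a step that is already met when the one before it is completed fails the run):
1. the rectangular holder lies flat and square on the pocket floor, let go (horizontal distance between holder and pocket below 0.004 m and z of holder in the frame of pocket between -0.003 and 0.0025 m and angle between holder's own z axis and vertical below 0.04 rad and angle between the x axis of holder and the x axis of pocket, either way round below 0.08 rad and linear speed of holder below 0.01 m/s and contact force between holder and the fingers below 0.1 N), for 0.2 s.
2. the plunger is pushed fully in (12.5 mm or more of 14) and kept there, the holder still seated (value of joint plunger above 0.0125 m and horizontal distance between holder and pocket below 0.004 m and z of holder in the frame of pocket between -0.003 and 0.0025 m and angle between holder's own z axis and vertical below 0.04 rad and angle between the x axis of holder and the x axis of pocket, either way round below 0.08 rad), for 0.3 s.
At the end, for the whole second after the job is handed in: Holder let go and at rest in the pocket: within 4 mm of its centre, underside within 2.5 mm of its floor, tilted under 0.04 rad, turned under 0.08 rad from the pocket's long side (either way round); plunger sprung back to within 2 mm of fully out (all of step 1 and value of joint plunger below 0.002 m); the robot touches nothing.
It fails at once if another loose thing is moved more than 30 mm (distance of any of disc_holder, weight, tape_roll, screwdriver, jar, wrench, big_weight from where it was at the start of the episode above 0.03 m).
It also fails if it takes over 61 s, if anything falls off the work surface, if the arm or the gripper's body presses on something with over 40 N, if the wrist force passes 120 N, or if a joint passes its speed limit or range.

## Robot

A 6-joint arm with a two-finger parallel gripper is mounted at the origin on the work surface. World frame = base frame: x ahead of the robot, y to its left, z up, the work surface at z = 0. Lengths are in m, angles in rad, forces in N, time in s.
With the tool pointing down it reaches from about 0.35 to 0.975 m from the base axis. Payload 4.9 kg.
Tool frame: the origin (TCP) lies at the very end of the fingers, on their centre line; the grasp point (between the pads) lies 19 mm behind it; z points along the fingers, y is the line along which they close (so a half turn about z gives the same grasp; the last joint's range is limited). The gripper opens to 85 mm and grips with 20 to 120 N. Pads are 22 mm wide; open, the fingers measure 114 mm over their backs; the gripper's body (76 mm by 85 mm) begins 54 mm behind the grasp point. The pads swing forward as they close: fully open they stand 13 mm farther back than shut.
Start: joints at [1.008, 0.053, 1.613, -0, 1.476, -0.119], TCP at [0.268, 0.564, 0.199] pointing down, gripper open.
Joint ranges: [-3.01, 3.01], [-1.01, 2.22], [0.06, 2.58], [-1.02, 4.17], [0.09, 2.62], [-3.14, 3.14]. Speed limits (rad/s): [2.57, 2.57, 3.14, 3.14, 3.14, 3.14].

## Interface

Orientations are given as a unit quaternion [w, x, y, z].
In Python, from plant import monitor, vision, manip gives the robot as it stands. The module is installed in compiled form; this text tells all that it offers.
- The arm moves only by the tool arm_command, never from a script. Its argument "rows" is a list of rows, each a list of 3 entries, a list of its own where there are three numbers: the finger opening in mm, from 0 to 85.4, then the shift along the world's x, y, z in units of 30 cm (1.0 is 30 cm), then the turn, a rotation vector about the world's x, y, z in units of pi/2 rad (1.0 is pi/2 rad). In form: [[claw, [x, y, z], [wx, wy, wz]], ...]. A call has 1 to 12 rows; each row is the pose to reach, as a shift and turn from the pose commanded when the call began; what a row does not reach only later rows make up. A row lasts 1/12 s, in which the tool goes at most 41.7 mm and 7.16 degrees, less where a joint would pass 70% of its speed; a pose out of reach is approached as far as the arm can. A call with a number of a shift or a turn outside -1 to 1 is refused whole. A call with a gripper value outside its range is refused whole. The fingers move at their own pace and stop on an object; the grip force is fixed at half the most. Time passes only in rows, so rows that repeat a pose let the fingers close. It gives the time, the measured TCP pose, the force, the opening and the grip force at its end, in the units of the state.
- monitor.state(): the state, without advancing time (a new reading comes with each control period).
- vision.grab_frame(name): name is "scene" or "side" or "wrist"; returns a dict with "color" (400x640x3 uint8, red, green, blue), "z_map" (400x640 float32, m along the optical axis (not along the pixel's ray), 0 where there is no reading), "mtx" (3x3 intrinsics, pixels), "R" (3x3) and "t" (3): a world point X has camera coordinates R X + t. Camera axes: x right, y down, z forward; pixel columns grow to the right and rows downward; lengths in m; the calibration is good to about 2 mm. A picture is of the moment at which its call begins.
- manip.job_done(): hands the job in; it is judged then, once.
The state is a dict: "time": time; "joint_pos": joint angles; "joint_vel": joint speeds; "joint_efforts": joint torques, N m; "tool_pos": TCP position; "tool_rot": TCP orientation; "contact_force": force on the tool from outside, world axes, zero at the start; "ft_torque": the same for the moment, N m; "gripper_width": opening from 0.0 (shut) to 1.0 (fully open); "grasp_force": force on a finger pad.
Only numpy, scipy, OpenCV 4.12 (cv2) and the standard library are available. Lean on these libraries where they do the work, as an engineer would, in place of code of your own. Each camera call takes 0.05 s, during which the arm holds its last target. There are 200 camera calls.

## Working session

There is one attempt and no reset: what is moved stays moved. The work goes in short steps, Python scripts to look and compute and a tool call to move; the robot and the scene stay as the last step left them, time stands still between calls to the robot, and variables do not carry over. Pictures are saved under pics/ and viewed, at most 10 in all, crops included, and the job is handed in when it is done.

Besides the shell and the picture viewer there is one more tool, called after "Emit:" by a JSON object that holds its "api" and its "payload", one argument or row to a line. arm_command: Moves the arm, as the interface text tells. Shifts and turns lie within -1 to 1; 1 stands for 30 cm of shift or pi/2 rad of turn. Its arguments: {"type":"object","properties":{"rows":{"type":"array"}},"required":["rows"]}

```bash
mkdir -p pics; cat > h.py <<'E'
import numpy as np, cv2
from plant import monitor, vision, manip
def grab(n, save=None):
    f=vision.grab_frame(n)
    if save: cv2.imwrite(f'pics/{save}.png', cv2.cvtColor(f['color'],cv2.COLOR_RGB2BGR))
    z=f['z_map']; v,u=np.mgrid[:400,:640]; K=f['mtx']
    c=np.stack([(u-K[0,2])/K[0,0]*z,(v-K[1,2])/K[1,1]*z,z],-1)
    f['W']=(c-f['t'])@f['R']; f['W'][z==0]=np.nan
    return f
E
python3 - <<'E'
from h import *
print(monitor.state())
for n in ("scene","side"):
    f=grab(n,n+"0"); np.savez(n+'0',**f)
    print(n, -f['R'].T@f['t'], f['R'][2])
E
```

```text
{'time': 0.0, 'joint_pos': array([ 1.00801787e+00,  5.33629729e-02,  1.61428896e+00,  1.36940775e-06,
        1.47599942e+00, -1.19022254e-01]), 'joint_vel': array([-3.29072723e-04, -4.37782332e-05,  1.58954274e-03, -9.24076782e-04,
        2.32602145e-03,  8.67753309e-04]), 'joint_efforts': array([ 8.84028141e-04, -3.93662488e+01, -3.70188761e+01,  5.49666015e-05,
        6.89848443e-03, -1.98596058e-05]), 'tool_pos': array([0.26797687, 0.56387493, 0.19756231]), 'tool_rot': array([-3.44791309e-04,  2.20062019e-01,  9.75485340e-01, -9.69888425e-04]), 'contact_force': array([-0.41359502,  0.433384  ,  0.56595466]), 'ft_torque': array([ 0.03862914,  0.00516565, -0.02743232]), 'grasp_force': 0.0, 'gripper_width': 0.9978102131734314}
scene [1.79268559 0.1486671  1.16013157] [-0.77509004 -0.04748703 -0.63006381]
side [ 0.11800628 -1.08038767  1.00871648] [ 0.26551201  0.75481743 -0.59979498]
```

View pics/scene0.png

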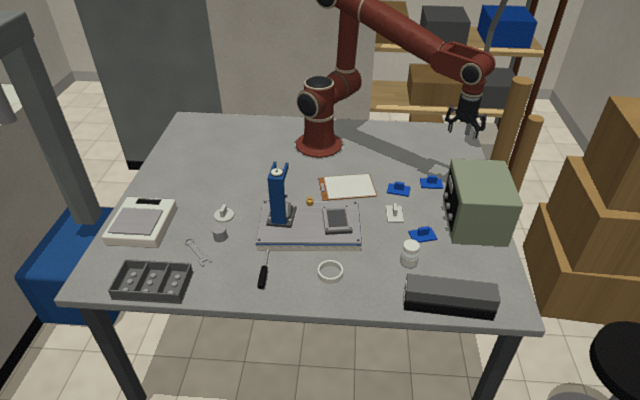

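View pics/side0.png

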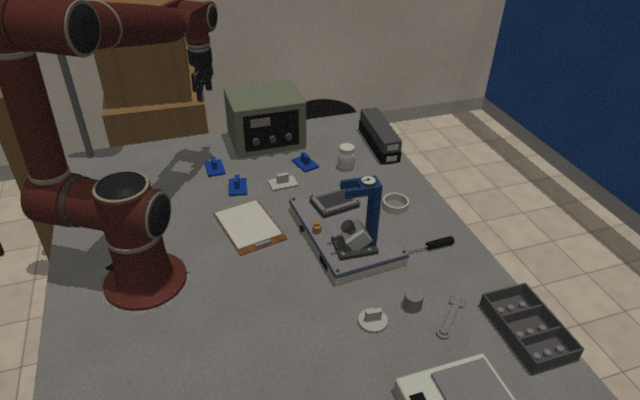

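The scene view shows the rectangular aluminium holder at (395,213), the nest at (338,220), the trip head at (280,200), the disc holder at (223,213) and three blue decoys. In the side view the holder is at (283,182), the nest at (335,202), and the cap at about (348,227).

```bash
python3 - <<'E'
from h import *
def rect(P):
    P=P[:,:2]*1000
    c,s,a=cv2.minAreaRect(P.astype(np.float32)); return np.round(c,1),np.round(s,1),round(a,1)
for n,hp,npx in (("scene",(395,213),(338,220)),("side",(283,182),(335,202))):
    f=np.load(n+'0.npz'); W=f['W']; 
    def win(p,r): return W[p[1]-r:p[1]+r,p[0]-r:p[0]+r].reshape(-1,3)
    p0=W[hp[1],hp[0]]; print(n,'px',p0, W[npx[1],npx[0]])
    A=W.reshape(-1,3); C=f['color'].reshape(-1,3).astype(int)
    d=np.hypot(A[:,0]-p0[0],A[:,1]-p0[1])<0.08
    grey=C.max(1)-C.min(1)<40
    print('bench z',np.nanmedian(A[d&(A[:,2]<0.005),2]))
    pl=A[d&(A[:,2]>0.006)&(A[:,2]<0.014)&grey]; tb=A[d&(A[:,2]>0.036)&(A[:,2]<0.048)&grey]
    print('holder plate',len(pl),rect(pl),'tab',len(tb),rect(tb),tb.mean(0))
    q=W[npx[1],npx[0]]; d=np.hypot(A[:,0]-q[0],A[:,1]-q[1])<0.11
    for lo,hi in((.056,.0645),(.066,.0725)):
        m=A[d&(A[:,2]>lo)&(A[:,2]<hi)]; print('nest',lo,len(m),rect(m),np.median(m[:,2]))
    d=np.hypot(A[:,0]-q[0],A[:,1]-q[1])<0.4
    m=(d&(A[:,2]>.041)&(A[:,2]<.049)).reshape(400,640).astype(np.uint8)
    k,l,st,_=cv2.connectedComponentsWithStats(m); i=1+st[1:,4].argmax(); print('deck',st[i,4],rect(W[l==i]))
    dd=np.hypot(A[:,0]-q[0],A[:,1]-q[1])<0.3
    blue=(C[:,2]-C[:,0]>40)&dd&(A[:,2]>0.1); print('blue arm',blue.sum(),A[blue].min(0),A[blue].max(0),rect(A[blue&(A[:,2]>0.225)]))
f=np.load('side0.npz'); c=f['color'][140:280,260:440]; cv2.imwrite('pics/c1.png',cv2.resize(c[:,:,::-1],None,fx=4,fy=4,interpolation=2))
E
```

```text
scene px [0.48369571 0.32670987 0.0254304 ] [0.58238438 0.11732128 0.06413137]
bench z -0.7349939597059085
holder plate 212 (array([482. , 332.4]), array([131.3, 146.1]), 64.1) tab 34 (array([468.2, 326.8]), array([41.6, 15.2]), 3.9) [0.46804464 0.3258971  0.0423089 ]
nest 0.056 306 (array([575.8, 112.5]), array([133.6,  94.1]), 9.1) 0.06148697278493902
nest 0.066 295 (array([573.3, 112.9]), array([131.9,  95.1]), 9.1) 0.06913830024871095
deck 2395 (array([574.3,  13.3]), array([230.1, 360.5]), 4.4)
blue arm 622 [ 0.52306612 -0.11461164  0.10000561] [ 0.62149787 -0.06153199  0.26524381] (array([572.4, -87.8]), array([51.8, 96.9]), 87.7)
side px [0.46368057 0.31109729 0.01921079] [0.57161967 0.10044152 0.0626102 ]
bench z 0.000692773916391511
holder plate 218 (array([457.2, 303.3]), array([129.4, 108.2]), 74.5) tab 47 (array([465.5, 321.5]), array([43.3, 25.7]), 22.3) [0.46452505 0.31965454 0.04128501]
nest 0.056 431 (array([573.6, 107. ]), array([130.2, 101. ]), 9.8) 0.06137228055128828
nest 0.066 301 (array([571.9, 109.6]), array([126.6, 102.5]), 10.1) 0.06930122622767174
deck 2948 (array([571.4,  10.3]), array([222.9, 367.3]), 4.1)
blue arm 156 [ 0.51715781 -0.11990576  0.25616399] [ 0.61296814 -0.06326357  0.26370236] (array([566.3, -92.6]), array([53. , 94.6]), 85.5)
```

View pics/c1.png

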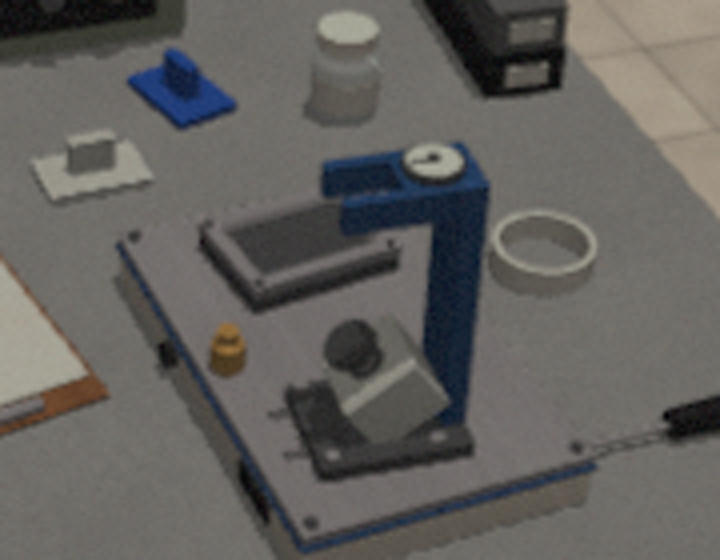

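The crop shows the nest pocket open and clear, the brass weight in front of it, and the cap at about (352,350) facing the front. I'll move above the holder for a wrist view.

Emit:
{"api": "arm_command", "payload": {
  "rows": [
    [85,[0,-0.13,0],[0,0,0.07]],
    [85,[0,-0.26,0],[0,0,0.14]],
    [85,[0,-0.39,0],[0,0,0.21]],
    [85,[0.08,-0.5,0],[0,0,0.28]],
    [85,[0.18,-0.59,0],[0,0,0.327]],
    [85,[0.28,-0.67,0],[0,0,0.327]],
    [85,[0.38,-0.74,0],[0,0,0.327]],
    [85,[0.49,-0.8,0],[0,0,0.327]],
    [85,[0.6,-0.8,0],[0,0,0.327]],
    [85,[0.663,-0.8,0],[0,0,0.327]],
    [85,[0.663,-0.8,0],[0,0,0.327]],
    [85,[0.663,-0.8,0],[0,0,0.327]]
  ]
}}

```text
time: 1.1
tool_pos: [0.4674, 0.3239, 0.198]
tool_rot: [-0.001, -0.034, 0.999, -0.0]
contact_force: [-0.2, 1.3, -1.4]
gripper_width: 0.998
grasp_force: 0.0
```

```bash
python3 - <<'E'
from h import *
s=monitor.state(); print(s['time'],s['tool_pos'],s['tool_rot'],s['joint_pos'])
f=grab('wrist','w1'); np.savez('w1',**f); print(-f['R'].T@f['t'],f['R'])
A=f['W'].reshape(-1,3); d=np.hypot(A[:,0]-.467,A[:,1]-.324)<.07
for lo,hi in((.006,.014),(.036,.048)):
    m=A[d&(A[:,2]>lo)&(A[:,2]<hi)]; print(len(m),cv2.minAreaRect((m[:,:2]*1000).astype(np.float32)),np.median(m[:,2]))
E
```

```text
1.1 [0.46743437 0.32392287 0.19795032] [-9.20859175e-04 -3.42587358e-02  9.99412522e-01 -3.17783933e-04] [ 4.75036769e-01 -7.89675306e-02  1.74476321e+00  2.11839996e-04
  1.47773383e+00 -1.16431036e+00]
[0.40167671 0.31887606 0.37311468] [[-0.06695861  0.99775423 -0.00174212]
 [ 0.96366622  0.0651233   0.25904898]
 [ 0.25858067  0.01566674 -0.96586261]]
3565 ((465.244873046875, 323.9283752441406), (90.06643676757812, 60.08877944946289), 2.6981518268585205) 0.009815254442404529
502 ((464.7624816894531, 324.22467041015625), (39.12968826293945, 13.629388809204102), 3.656461000442505) 0.041734486334503614
```

View pics/w1.png

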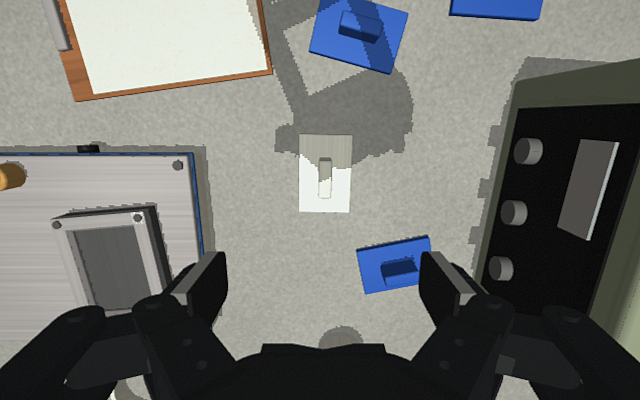

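The wrist view shows the holder centred at about (325,174), yaw 2.9°, with the nest partly visible at lower left and a blue decoy at (395,265). I'll descend and grasp the tab.

Emit:
{"api": "arm_command", "payload": {
  "rows": [
    [50,[-0.008,0,-0.1],[0,0,-0.011]],
    [50,[-0.008,0,-0.22],[0,0,-0.011]],
    [50,[-0.008,0,-0.34],[0,0,-0.011]],
    [50,[-0.008,0,-0.45],[0,0,-0.011]],
    [50,[-0.008,0,-0.54],[0,0,-0.011]],
    [50,[-0.008,0,-0.59],[0,0,-0.011]],
    [50,[-0.008,0,-0.613],[0,0,-0.011]],
    [50,[-0.008,0,-0.613],[0,0,-0.011]],
    [50,[-0.008,0,-0.613],[0,0,-0.011]]
  ]
}}

```text
time: 1.9
tool_pos: [0.4647, 0.325, 0.0157]
tool_rot: [0.0, -0.027, 1.0, 0.0]
contact_force: [-0.0, 0.4, 0.2]
gripper_width: 0.59
grasp_force: 0.0
```

Emit:
{"api": "arm_command", "payload": {
  "rows": [
    [30,[0,0,0],[0,0,0]],
    [15,[0,0,0],[0,0,0]],
    [5,[0,0,0],[0,0,0]],
    [0,[0,0,0],[0,0,0]],
    [0,[0,0,0],[0,0,0]],
    [0,[0,0,0],[0,0,0]],
    [0,[0,0,0],[0,0,0]]
  ]
}}

```text
time: 2.48
tool_pos: [0.4649, 0.3244, 0.015]
tool_rot: [0.0, -0.026, 1.0, 0.0]
contact_force: [-0.3, -1.0, -0.9]
gripper_width: 0.001
grasp_force: 0.0
```

```bash
python3 - <<'E'
from h import *
s=monitor.state(); print(s['time'],s['tool_pos'],s['gripper_width'],s['grasp_force'])
f=grab('wrist'); g=grab('side')
a=cv2.resize(f['color'],None,fx=.9,fy=.9)[:, :, ::-1]; b=cv2.resize(g['color'][130:230,220:360],(576,412))[:,:,::-1]
cv2.imwrite('pics/m1.png',cv2.resize(np.hstack([a[:,:].copy()[:360],cv2.resize(b,(503,360))]),(800,266)))
E
```

```text
2.4833 [0.46492564 0.32444473 0.01501314] 0.0007703649096551596 0.0
```

View pics/m1.png

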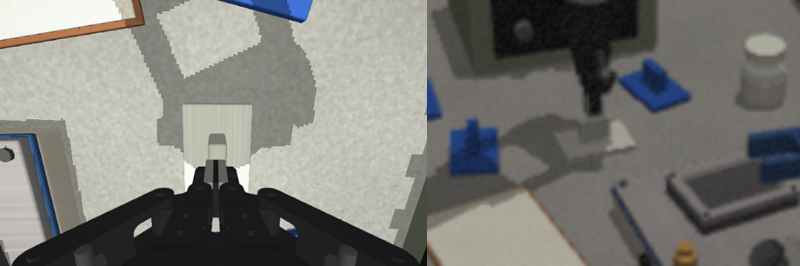

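```bash
python3 - <<'E'
from h import *
f=grab('wrist'); W=f['W']
for v in range(140,330,8): print(v,np.round(W[v,325]*1000,0),f['color'][v,325],np.round(W[v,312]*1000,0))
g=grab('side'); W=g['W']; 
m=(np.abs(W[...,0]-.465)<.06)&(np.abs(W[...,1]-.324)<.06)&(W[...,2]>.006)&(W[...,2]<.1)
for a,c in zip(W[m][::9],g['color'][m][::9]): print(np.round(a*1000),c.max(),end=' ; ')
E
cp pics/m1.png /dev/null
```

```text
140 [412. 322.   0.] [138 137 130] [413. 314.   0.]
148 [417. 322.   1.] [141 142 134] [417. 315.  -1.]
156 [421. 322.   7.] [110 111 103] [421. 315.   9.]
164 [425. 323.  10.] [193 194 179] [425. 315.  10.]
172 [429. 323.   9.] [193 193 178] [430. 316.  10.]
180 [434. 323.  10.] [193 194 179] [434. 316.  10.]
188 [438. 323.  11.] [194 194 180] [439. 316.  10.]
196 [443. 324.  10.] [192 194 177] [444. 316.   9.]
204 [446. 324.  19.] [118 120 110] [448. 316.   9.]
212 [446. 324.  34.] [116 117 108] [447. 317.  31.]
220 [447. 324.  42.] [186 187 173] [448. 317.  40.]
228 [451. 324.  42.] [188 190 174] [452. 318.  41.]
236 [455. 324.  42.] [189 190 175] [456. 318.  40.]
244 [454. 324.  57.] [13 13 15] [454. 318.  57.]
252 [454. 324.  65.] [17 17 16] [454. 318.  66.]
260 [453. 324.  74.] [19 20 20] [454. 319.  73.]
268 [453. 324.  81.] [19 18 17] [454. 319.  79.]
276 [454. 324.  85.] [37 38 37] [452. 319.  89.]
284 [458. 324.  85.] [40 39 38] [453. 319.  94.]
292 [461. 324.  84.] [40 39 38] [453. 320.  99.]
300 [464. 324.  85.] [39 38 38] [452. 320. 104.]
308 [468. 325.  84.] [37 38 36] 
[... 471 characters left out ...]
[458. 312.  36.] 85 ; [495. 337.  12.] 162 ; [448. 344.  13.] 96 ; [474. 323.  22.] 84 ; [509. 335.   7.] 156 ; [447. 343.  10.] 97 ; [472. 316.  23.] 85 ; [505. 324.  11.] 161 ; [443. 338.  10.] 106 ; [470. 321.  16.] 82 ; [501. 321.   9.] 158 ; [435. 337.   8.] 107 ; [462. 318.  15.] 85 ; [494. 320.   7.] 158 ; [429. 327.  12.] 107 ; [462. 319.  11.] 99 ; [490. 308.  12.] 162 ; [429. 326.   9.] 106 ; [455. 306.  16.] 108 ; [484. 299.  15.] 161 ; [425. 322.   7.] 108 ; [452. 305.  14.] 105 ; [482. 305.   7.] 153 ; [422. 309.  13.] 103 ; [450. 300.  13.] 106 ; [483. 292.  12.] 96 ; [437. 300.  12.] 107 ; [470. 298.   6.] 85 ; [432. 296.  11.] 101 ; [422. 298.   8.] 86 ; [424. 290.   9.] 90 ;
```

Emit:
{"api": "arm_command", "payload": {
  "rows": [
    [0,[0,0,0.1],[0,0,0]],
    [0,[0,0,0.2],[0,0,0]],
    [0,[0,0,0.3],[0,0,0]],
    [0,[0,0,0.3],[0,0,0]],
    [0,[0,0,0.3],[0,0,0]],
    [0,[0,0,0.3],[0,0,0]]
  ]
}}

```text
time: 3.18
tool_pos: [0.4645, 0.3243, 0.1044]
tool_rot: [-0.0, -0.026, 1.0, -0.0]
contact_force: [-0.1, -0.4, -1.4]
gripper_width: 0.005
grasp_force: 0.0
```

```bash
python3 - <<'E'
from h import *
p=monitor.state()['tool_pos']; print(p)
for n in('scene','side'):
    f=grab(n); W=f['W']; m=(np.hypot(W[...,0]-p[0],W[...,1]-p[1])<.04)&(W[...,2]>.055)&(W[...,2]<.25)
    A=W[m]; A=A[np.argsort(A[:,2])]; print(n,len(A)); print(np.round(A[:14]*1000).tolist())
    K=f['mtx']; q=f['R']@p+f['t']; q=K@q; uv=(q[:2]/q[2]).astype(int); print(uv)
    c=f['color'][uv[1]-40:uv[1]+25,uv[0]-40:uv[0]+40].copy(); c[40,40]=[255,0,0]
    cv2.imwrite(f'{n}_c.png',cv2.resize(c[:,:,::-1],(400,325),interpolation=0))
cv2.imwrite('pics/tip.png',np.hstack([cv2.imread('scene_c.png'),cv2.imread('side_c.png')]))
E
```

```text
[0.46447972 0.32425118 0.10436526]
scene 388
[[472.0, 323.0, 140.0], [475.0, 326.0, 142.0], [471.0, 319.0, 143.0], [466.0, 315.0, 143.0], [471.0, 322.0, 144.0], [477.0, 329.0, 144.0], [472.0, 326.0, 144.0], [468.0, 336.0, 147.0], [475.0, 329.0, 147.0], [471.0, 318.0, 148.0], [464.0, 336.0, 148.0], [472.0, 325.0, 148.0], [468.0, 315.0, 149.0], [466.0, 340.0, 149.0]]
[396 193]
side 240
[[456.0, 318.0, 137.0], [458.0, 316.0, 138.0], [461.0, 314.0, 138.0], [472.0, 316.0, 139.0], [468.0, 315.0, 141.0], [465.0, 314.0, 142.0], [458.0, 315.0, 142.0], [453.0, 319.0, 144.0], [468.0, 315.0, 144.0], [454.0, 312.0, 145.0], [476.0, 317.0, 145.0], [477.0, 323.0, 145.0], [460.0, 309.0, 145.0], [474.0, 310.0, 146.0]]
[281 158]
```

View pics/tip.png

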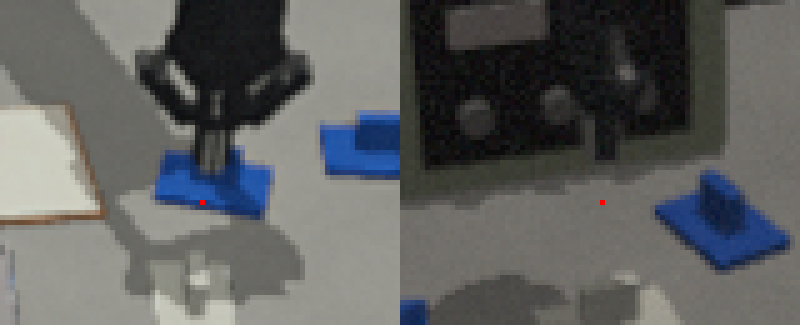

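The picture shows the real fingertips ending about 33 mm above the reported TCP (red dot) in both views. So the true tip is 33 mm further back along the tool, and I'll correct for that and regrasp.

Emit:
{"api": "arm_command", "payload": {
  "rows": [
    [50,[0.001,0,0],[0,0,0]],
    [50,[0.001,0,0],[0,0,0]],
    [50,[0.001,0,-0.1],[0,0,0]],
    [50,[0.001,0,-0.2],[0,0,0]],
    [50,[0.001,0,-0.3],[0,0,0]],
    [50,[0.001,0,-0.36],[0,0,0]],
    [50,[0.001,0,-0.4],[0,0,0]],
    [50,[0.001,0,-0.4],[0,0,0]],
    [50,[0.001,0,-0.4],[0,0,0]]
  ]
}}

```text
time: 4.03
tool_pos: [0.465, 0.3243, -0.0154]
tool_rot: [-0.0, -0.026, 1.0, -0.0]
contact_force: [0.9, -0.1, 0.1]
gripper_width: 0.587
grasp_force: 0.0
```

Emit:
{"api": "arm_command", "payload": {
  "rows": [
    [30,[0,0,0],[0,0,0]],
    [15,[0,0,0],[0,0,0]],
    [5,[0,0,0],[0,0,0]],
    [0,[0,0,0],[0,0,0]],
    [0,[0,0,0],[0,0,0]],
    [0,[0,0,0],[0,0,0]],
    [0,[0,0,0],[0,0,0]]
  ]
}}

```text
time: 4.62
tool_pos: [0.4666, 0.3253, -0.0131]
tool_rot: [0.001, -0.026, 1.0, 0.001]
contact_force: [-1.5, 0.5, 6.9]
gripper_width: 0.151
grasp_force: 60.9
```

Gripped (opening about 13 mm, 61 N). I'll lift and move in front of the nest to measure it.

Emit:
{"api": "arm_command", "payload": {
  "rows": [
    [0,[0,0,0.05],[0,0,0]],
    [0,[0,0,0.17],[0,0,0]],
    [0,[0,0,0.3],[0,0,0]],
    [0,[0,0,0.43],[0,0,0]],
    [0,[0,-0.08,0.56],[0,0,0.03]],
    [0,[-0.03,-0.2,0.62],[0,0,0.06]],
    [0,[-0.03,-0.32,0.62],[0,0,0.07]],
    [0,[-0.03,-0.45,0.62],[0,0,0.07]],
    [0,[-0.03,-0.57,0.62],[0,0,0.07]],
    [0,[-0.03,-0.67,0.62],[0,0,0.07]],
    [0,[-0.03,-0.71,0.62],[0,0,0.07]],
    [0,[-0.03,-0.71,0.62],[0,0,0.07]]
  ]
}}

```text
time: 5.62
tool_pos: [0.4555, 0.1089, 0.1701]
tool_rot: [-0.001, -0.079, 0.997, -0.0]
contact_force: [-0.2, -0.2, -1.9]
gripper_width: 0.144
grasp_force: 59.8
```

```bash
python3 - <<'E'
from h import *
s=monitor.state(); print(s['tool_pos'],s['tool_rot'],s['gripper_width'],s['grasp_force'])
f=grab('wrist','w2'); np.savez('w2',**f); W=f['W']
def rect(m): c,z,a=cv2.minAreaRect((m[:,:2]*1000).astype(np.float32)); return np.round(c,1),np.round(z,1),round(a,2)
A=W.reshape(-1,3); d=np.hypot(A[:,0]-.573,A[:,1]-.111)<.1
for lo,hi in((.059,.063),(.067,.071)):
    m=A[d&(A[:,2]>lo)&(A[:,2]<hi)]; print(lo,len(m),rect(m),np.median(m[:,2]))
print(A[np.isfinite(A[:,0])].shape)
E
```

```text
[0.45551104 0.10893052 0.17014558] [-5.30889205e-04 -7.91706546e-02  9.96860826e-01 -4.67351935e-04] 0.14428346128593766 59.776707887649536
0.059 813 (array([564.5, 104.7]), array([130.1,  44.6]), 28.93) 0.060789622508082494
0.067 447 (array([567.9,  99.4]), array([133.3,  33.4]), 51.49) 0.06889262409701437
(255015, 3)
```

View pics/w2.png

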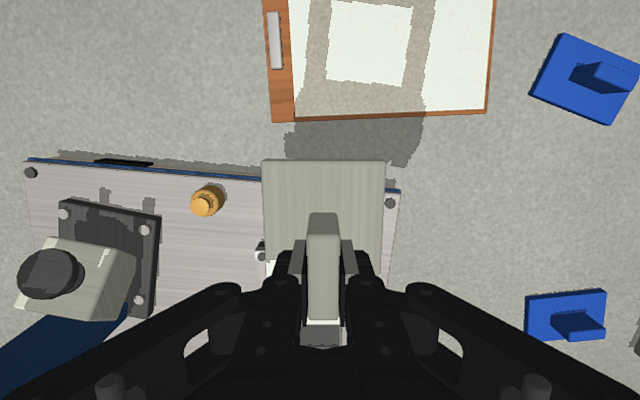

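The wrist view shows the held holder square in the fingers, the weight at (208,200) and the cap at (48,275). The nest is hidden behind the holder, so I'll look from the side (+y) instead.

Emit:
{"api": "arm_command", "payload": {
  "rows": [
    [0,[0.03,0.1,0.05],[0,0,0]],
    [0,[0.1,0.2,0.1],[0,0,0]],
    [0,[0.2,0.3,0.15],[0,0,0]],
    [0,[0.28,0.4,0.17],[0,0,0]],
    [0,[0.36,0.5,0.17],[0,0,0]],
    [0,[0.44,0.57,0.17],[0,0,0]],
    [0,[0.48,0.57,0.17],[0,0,0]],
    [0,[0.48,0.57,0.17],[0,0,0]],
    [0,[0.48,0.57,0.17],[0,0,0]],
    [0,[0.48,0.57,0.17],[0,0,0]]
  ]
}}

```text
time: 6.5
tool_pos: [0.599, 0.2828, 0.2212]
tool_rot: [-0.001, -0.081, 0.997, -0.0]
contact_force: [-0.4, -0.5, -2.0]
gripper_width: 0.154
grasp_force: 60.0
```

```bash
python3 - <<'E'
from h import *
s=monitor.state(); p=s['tool_pos']; print(p,s['tool_rot'])
f=grab('wrist','w3'); np.savez('w3',**f); W=f['W']
def rect(m): c,z,a=cv2.minAreaRect((m[:,:2]*1000).astype(np.float32)); return np.round(c,1),np.round(z,1),round(a,2)
A=W.reshape(-1,3); d=np.hypot(A[:,0]-.573,A[:,1]-.111)<.085
for lo,hi in((.0585,.063),(.067,.0715)):
    m=A[d&(A[:,2]>lo)&(A[:,2]<hi)]; print(lo,len(m),rect(m),np.median(m[:,2]))
m=A[(np.abs(A[:,0]-p[0])<.08)&(np.abs(A[:,1]-p[1])<.08)&(A[:,2]>p[2]-.0)&(A[:,2]<p[2]+.07)]
h,e=np.histogram(m[:,2],bins=30); print(h,np.round(e,3))
E
```

```text
[0.59904039 0.28280539 0.22118822] [-8.55842410e-04 -8.14975730e-02  9.96673169e-01 -8.32254909e-05]
0.0585 6167 (array([571.1, 116.6]), array([123.5,  82.5]), 8.88) 0.06106682311751386
0.067 5701 (array([572.4, 109.8]), array([125.1,  96.8]), 9.1) 0.06904879188516251
[  69   46   78   53 3545 6481   77   33   38   33   34   35   60   98
  112  132  148  143  146  162  187 1534 1457  167  140  140  121  111
  125  526] [0.235 0.236 0.238 0.24  0.242 0.244 0.246 0.248 0.25  0.252 0.253 0.255
 0.257 0.259 0.261 0.263 0.265 0.267 0.269 0.27  0.272 0.274 0.276 0.278
 0.28  0.282 0.284 0.286 0.287 0.289 0.291]
```

View pics/w3.png

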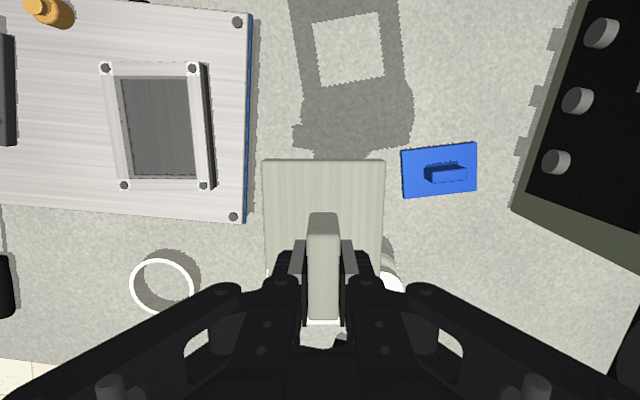

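The view shows the nest fully: rim corners at about (105,67), (193,67), (205,186) and (123,186), with the pocket clear. The holder plate edges are visible at x=262–385, y=160.

```bash
python3 - <<'E'
from h import *
f=np.load('w3.npz'); W=f['W']; A=W.reshape(-1,3)*1000; K=f['mtx']
# plane-rectified images: sample colour/height at rim plane z=69 and floor z=61
def proj(X): q=(f['R']@(X/1000).T).T+f['t']; q=q@K.T; return q[:,:2]/q[:,2:]
for a in (8.5,9.0,9.5):
    r=np.radians(a); ex=np.array([np.cos(r),np.sin(r)]); ey=np.array([-ex[1],ex[0]])
    B=A[:,:2]-[572.4,109.8]; x=B@ex; y=B@ey
    rim=(A[:,2]>67.5)&(A[:,2]<70.5)&(np.abs(x)<75)&(np.abs(y)<60)
    fl=(A[:,2]>60)&(A[:,2]<62.3)&(np.abs(x)<60)&(np.abs(y)<45)
    def ext(m,v,w,lim):
        mm=m&(np.abs(w)<lim); bins=np.arange(-lim,lim+1,4); i=np.digitize(w[mm],bins); 
        lo=[np.min(v[mm][i==k]) for k in np.unique(i)]; hi=[np.max(v[mm][i==k]) for k in np.unique(i)]
        return np.round([np.median(lo),np.median(hi),np.polyfit(range(len(lo)),lo,1)[0]/4*57.3,np.polyfit(range(len(hi)),hi,1)[0]/4*57.3],2)
    print(a,'rim outer x',ext(rim,x,y,35),'y',ext(rim,y,x,45))
    inn=rim
    # inner edges
    c=lambda m,v:(np.round([v[m&(v<0)].max() if 0 else np.percentile(v[m&(v<0)],98),np.percentile(v[m&(v>0)],2)],1))
    print('  inner x',c(rim&(np.abs(y)<28),x),'inner y',c(rim&(np.abs(x)<42),y),'floor x',ext(fl,x,y,25),'y',ext(fl,y,x,38))
# held holder plate top
t=np.array([599.0,282.8]); a=np.degrees(2*0.0816)
for a in(8.5,9.35,10):
    r=np.radians(a); ex=np.array([np.cos(r),np.sin(r)]); ey=np.array([-ex[1],ex[0]])
    B=A[:,:2]-t; x=B@ex; y=B@ey
    m=(A[:,2]>242)&(A[:,2]<247)&(np.abs(x)<60)&(np.abs(y)<50)
    mm=m&(x<-22); i=np.digitize(x[mm],np.arange(-50,-20,3))
    L=[(y[mm][i==k].min(),y[mm][i==k].max()) for k in np.unique(i)][1:]; L=np.array(L)
    j=np.digitize(y[m],np.arange(-28,29,4)); fr=[x[m][j==k].min() for k in np.unique(j)][1:-1]
    print(a,'y edges',np.round(np.median(L,0),2),np.polyfit(range(len(L)),L.mean(1),1)[0]/3*57.3,'front x',round(np.median(fr),2),np.polyfit(range(len(fr)),fr,1)[0]/4*57.3, np.median(A[m,2]))
    tb=(A[:,2]>272)&(A[:,2]<281)&(np.abs(x)<30)&(np.abs(y)<7.5); print('tab x',np.percentile(x[tb],[0.5,50]),'y',np.percentile(y[tb&(x<-10)],[1,99]))
P=A[m&(x<-22)]; c=np.linalg.lstsq(np.c_[P[:,:2]-P[:,:2].mean(0),np.ones(len(P))],P[:,2],rcond=None)[0]; print('tilt',c)
E
```

```text
8.5 rim outer x [-62.16  62.41  -0.31  -0.78] y [-47.53  47.76   0.64   0.42]
  inner x [-48.9  49.3] inner y [-33.6  34.7] floor x [-46.41  46.86  -0.35  -0.73] y [-32.55  30.66   0.44   0.5 ]
9.0 rim outer x [-62.22  62.38   0.18  -0.3 ] y [-47.62  47.72   0.07  -0.11]
  inner x [-49.   49.5] inner y [-33.6  34.6] floor x [-46.29  46.85   0.22  -0.23] y [-32.55  30.67  -0.05  -0.18]
9.5 rim outer x [-62.28  62.41   0.67   0.23] y [-47.58  47.78  -0.34  -0.58]
  inner x [-49.   49.5] inner y [-33.6  34.7] floor x [-46.26  46.92   1.09   0.18] y [-32.53  30.7   -0.54  -0.62]
8.5 y edges [-31.21  28.34] 0.8601649485402655 front x -46.01 -0.7357500964490424 244.21659184058785
tab x [-20.93706234  -3.29420232] y [-7.42588139  7.14593   ]
9.35 y edges [-30.86  28.89] 0.0844942607570111 front x -46.02 0.06307313007119708 244.21659184058785
tab x [-20.9582246   -3.37863672] y [-7.21575676  7.01207267]
10 y edges [-30.39  29.14] -0.09540372985805665 front x -46.05 0.7189943886001346 244.21659184058785
tab x [-20.99323656  -3.61648307] y [-7.43268794  7.02398079]
tilt [ 2.89800389e-03 -1.02653166e-03  2.44259563e+02]
```

Emit:
{"api": "arm_command", "payload": {
  "rows": [
    [0,[-0.02,-0.1,0],[0,0,-0.004]],
    [0,[-0.04,-0.22,0],[0,0,-0.004]],
    [0,[-0.06,-0.34,0],[0,0,-0.004]],
    [0,[-0.08,-0.45,0],[0,0,-0.004]],
    [0,[-0.085,-0.54,-0.05],[0,0,-0.004]],
    [0,[-0.085,-0.572,-0.15],[0,0,-0.004]],
    [0,[-0.085,-0.572,-0.25],[0,0,-0.004]],
    [0,[-0.085,-0.572,-0.35],[0,0,-0.004]],
    [0,[-0.085,-0.572,-0.44],[0,0,-0.004]],
    [0,[-0.085,-0.572,-0.44],[0,0,-0.004]],
    [0,[-0.085,-0.572,-0.44],[0,0,-0.004]],
    [0,[-0.085,-0.572,-0.44],[0,0,-0.004]]
  ]
}}

```text
time: 7.55
tool_pos: [0.5756, 0.1109, 0.0921]
tool_rot: [0.002, -0.078, 0.997, 0.0]
contact_force: [-0.1, -0.4, -1.9]
gripper_width: 0.15
grasp_force: 60.1
```

```bash
python3 - <<'E'
from h import *
s=monitor.state(); print(s['tool_pos'],s['tool_rot'],s['gripper_width'],s['grasp_force'],s['contact_force'])
E
```

```text
[0.57557443 0.110921   0.09214153] [ 1.53994668e-03 -7.79893029e-02  9.96953006e-01  1.28067410e-05] 0.15044914039628363 60.08047699928284 [-0.06670859 -0.43535604 -1.87271486]
```

```bash
python3 - <<'E'
from h import *
P=[]
for i in range(8):
    f=grab('wrist'); s=monitor.state(); P.append(np.r_[s['tool_pos']*1000,s['tool_rot']])
P=np.array(P); print(P.mean(0).round(3),P.std(0).round(4))
t=P.mean(0)[:2]; A=f['W'].reshape(-1,3)*1000; z0=P.mean(0)[2]+23
r=np.radians(9.0); ex=np.array([np.cos(r),np.sin(r)]); ey=np.array([-ex[1],ex[0]])
B=A[:,:2]-[572.6,110]; x=B@ex; y=B@ey
m=(np.abs(A[:,2]-z0)<3)&(np.abs(x)<65)&(np.abs(y)<50); mm=m&(x<-24)
i=np.digitize(x[mm],np.arange(-50,-20,3)); L=np.array([(y[mm][i==k].min(),y[mm][i==k].max()) for k in np.unique(i)][1:])
j=np.digitize(y[m],np.arange(-28,29,4)); fr=[x[m][j==k].min() for k in np.unique(j)][1:-1]
print('vs pocket: y',np.median(L,0),'x front',np.median(fr),np.polyfit(range(len(fr)),fr,1)[0]/4*57.3,np.median(A[m,2]))
E
```

```text
[ 5.75970e+02  1.11012e+02  9.21770e+01  2.00000e-03 -7.80000e-02
  9.97000e-01 -0.00000e+00] [5.263e-01 3.890e-02 9.047e-01 7.000e-04 0.000e+00 0.000e+00 0.000e+00]
vs pocket: y [-30.11427706  29.38468336] x front -43.32917629788439 0.17802666370813877 114.0611889722945
```

Emit:
{"api": "arm_command", "payload": {
  "rows": [
    [0,[-0.0065,0,0],[0,0,0]],
    [0,[-0.0065,0,-0.03],[0,0,0]],
    [0,[-0.0065,0,-0.06],[0,0,0]],
    [0,[-0.0065,0,-0.085],[0,0,0]],
    [0,[-0.0065,0,-0.1],[0,0,0]],
    [0,[-0.0065,0,-0.11],[0,0,0]],
    [0,[-0.0065,0,-0.12],[0,0,0]],
    [0,[-0.0065,0,-0.13],[0,0,0]],
    [0,[-0.0065,0,-0.13],[0,0,0]],
    [0,[-0.0065,0,-0.13],[0,0,0]]
  ]
}}

```text
time: 8.78
tool_pos: [0.5728, 0.1108, 0.0509]
tool_rot: [0.0, -0.078, 0.997, -0.0]
contact_force: [-0.4, -0.3, -2.0]
gripper_width: 0.147
grasp_force: 60.1
```

Emit:
{"api": "arm_command", "payload": {
  "rows": [
    [0,[0,0,-0.004],[0,0,0]],
    [0,[0,0,-0.008],[0,0,0]],
    [0,[0,0,-0.012],[0,0,0]],
    [0,[0,0,-0.012],[0,0,0]],
    [0,[0,0,-0.012],[0,0,0]]
  ]
}}

```text
time: 9.2
tool_pos: [0.573, 0.1108, 0.0479]
tool_rot: [0.0, -0.078, 0.997, -0.0]
contact_force: [-1.1, -1.1, 1.4]
gripper_width: 0.147
grasp_force: 60.5
```

Touched the floor at the predicted height with light force. I'll release and lift.

Emit:
{"api": "arm_command", "payload": {
  "rows": [
    [20,[0,0,0],[0,0,0]],
    [30,[0,0,0],[0,0,0]],
    [45,[0,0,0],[0,0,0]],
    [45,[0,0,0],[0,0,0]],
    [45,[0,0,0],[0,0,0]],
    [45,[0,0,0.1],[0,0,0]],
    [45,[0,0,0.22],[0,0,0]],
    [45,[0,0,0.35],[0,0,0]],
    [45,[0,0,0.48],[0,0,0]],
    [45,[0,0,0.6],[0,0,0]],
    [45,[0,0,0.7],[0,0,0]],
    [45,[0,0,0.7],[0,0,0]]
  ]
}}

```text
time: 10.2
tool_pos: [0.5763, 0.1111, 0.2668]
tool_rot: [0.007, -0.078, 0.997, -0.0]
contact_force: [-0.1, -0.0, 1.5]
gripper_width: 0.526
grasp_force: 0.0
```

Emit:
{"api": "arm_command", "payload": {
  "rows": [
    [0,[-0.12,-0.05,0],[0,0,0]],
    [0,[-0.24,-0.1,0],[0,0,0]],
    [0,[-0.36,-0.2,0],[0,0,0]],
    [0,[-0.46,-0.3,0],[0,0,0]],
    [0,[-0.52,-0.4,0],[0,0,0]],
    [0,[-0.52,-0.45,0],[0,0,0]],
    [0,[-0.52,-0.45,0],[0,0,0]],
    [0,[-0.52,-0.45,0],[0,0,0]],
    [0,[-0.52,-0.45,0],[0,0,0]]
  ]
}}

```text
time: 10.95
tool_pos: [0.4169, -0.0237, 0.257]
tool_rot: [-0.0, -0.078, 0.997, 0.0]
contact_force: [-0.2, 0.1, -0.5]
gripper_width: -0.003
grasp_force: 0.0
```

```bash
python3 - <<'E'
from h import *
s=monitor.state(); print(s['time'],s['tool_pos'],s['tool_rot'],s['joint_pos'])
def rect(m): c,z,a=cv2.minAreaRect((m[:,:2]*1000).astype(np.float32)); return np.round(c,1),np.round(z,1),round(a,2)
f=grab('wrist','w4'); np.savez('w4',**f)
for n in ('wrist','side','scene'):
    f=grab(n) if n!='wrist' else f
    A=f['W'].reshape(-1,3); d=np.hypot(A[:,0]-.573,A[:,1]-.110)
    for lo,hi,R in((.0695,.0735,.058),(.099,.107,.05)):
        m=A[(d<R)&(A[:,2]>lo)&(A[:,2]<hi)]; print(n,len(m),rect(m) if len(m)>3 else '',np.median(m[:,2]) if len(m) else '')
E
```

```text
10.95 [ 0.41685466 -0.02366192  0.25704322] [-1.49011674e-04 -7.81691984e-02  9.96940044e-01  3.22251869e-04] [-2.35760346e-01 -5.01179430e-01  1.98590617e+00  5.22894872e-04
  1.65734842e+00 -1.96300966e+00]
wrist 444 (array([556.9, 124.8]), array([114.4,  69.9]), 47.6) 0.07050294159748235
wrist 2  0.10161250815892132
side 241 (array([568.1, 106.7]), array([101.4,  95.8]), 10.04) 0.07132621098553346
side 39 (array([571.6, 107.3]), array([38.7, 15.6]), 9.85) 0.10290447235022149
scene 211 (array([573. , 112.9]), array([108.8,  93.9]), 8.6) 0.07133474424690163
scene 31 (array([575.3, 112.2]), array([48.7, 12.9]), 8.99) 0.10373140956140446
```

View pics/w4.png

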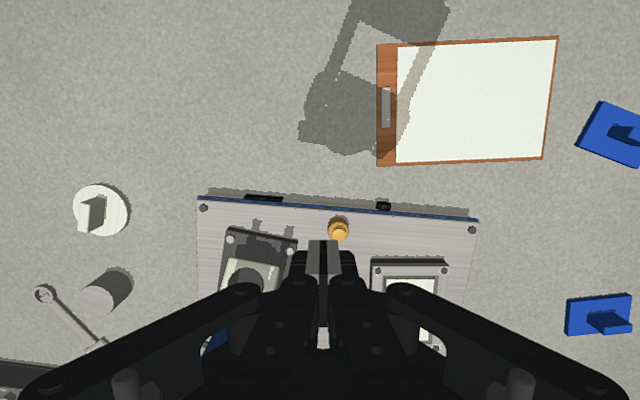

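The view shows the disc holder (100,210), the weight (338,230) and the wrench all untouched. The holder tab top at z=103 mm confirms it is seated. Next I'll measure the cap from the stored w2 frame.

```bash
python3 - <<'E'
from h import *
def rect(m): c,z,a=cv2.minAreaRect((m[:,:2]*1000).astype(np.float32)); return np.round(c,1),np.round(z,1),round(a,2)
f=np.load('w2.npz'); W=f['W']; C=f['color'].astype(int)
m=np.zeros((400,640),bool); m[245:305,12:90]=1
m&=(C.max(2)<75)&(W[...,2]>.09)&(W[...,2]<.16)
P=W[m]; print(len(P),P.min(0),P.max(0))
rng=np.random.default_rng(0); best=None
for _ in range(500):
    a=P[rng.choice(len(P),3,False)]; n=np.cross(a[1]-a[0],a[2]-a[0]); l=np.linalg.norm(n)
    if l<1e-6: continue
    n/=l; i=np.abs((P-a[0])@n)<.0012
    if best is None or i.sum()>best.sum(): best=i
Q=P[best]; c=Q.mean(0); n=np.linalg.svd(Q-c)[2][2]; n*=np.sign(n[2])
u=np.cross([0,1,0],n); u/=np.linalg.norm(u); v=np.cross(n,u); q=np.c_[(Q-c)@u,(Q-c)@v]*1000
(o,r)=cv2.minEnclosingCircle(q.astype(np.float32)); ctr=c+(o[0]*u+o[1]*v)/1000
print('face',len(Q),'n',n,'lean',np.degrees(np.arccos(n[2])),'psi',np.degrees(np.arctan2(-n[1],-n[0])),'r',r,'ctr',ctr,'mean',c)
for nm in('w2','w4','side0','scene0'):
    g=np.load(nm+'.npz'); A=g['W'].reshape(-1,3); D=g['color'].reshape(-1,3).astype(int)
    b=(D[:,2]-D[:,0]>30)&(np.hypot(A[:,0]-.575,A[:,1]+.09)<.12)&(A[:,2]>.225)
    k=(np.hypot(A[:,0]-.575,A[:,1]+.09)<.11)&(A[:,2]>.05)&(A[:,2]<.066)&(D.max(1)<110)
    print(nm,'arm',b.sum(),rect(A[b]) if b.sum()>5 else '','base',k.sum(),rect(A[k]) if k.sum()>5 else '',np.median(A[k,2]) if k.sum() else '')
E
```

```text
1279 [ 0.51797307 -0.10684553  0.10068679] [ 0.55814565 -0.06997203  0.13959119]
face 719 n [-0.57583223  0.07000006  0.81456568] lean 35.45556052462495 psi -6.931055761865586 r 18.63648796081543 ctr [ 0.53338693 -0.08830786  0.12820031] mean [ 0.5355597  -0.09222877  0.13007323]
w2 arm 0  base 5319 (array([559.3, -89.8]), array([ 89.3, 110.2]), 86.62) 0.05890158266657056
w4 arm 0  base 2153 (array([547. , -90.1]), array([88.8, 85.3]), 86.53) 0.058790869645526864
side0 arm 305 (array([565.8, -93.2]), array([55.6, 95.9]), 84.95) base 546 (array([ 538.5, -110.4]), array([ 94.2, 143.3]), 45.35) 0.05945042093022522
scene0 arm 241 (array([572., -88.]), array([51.9, 96.9]), 86.67) base 205 (array([564.5, -88.3]), array([ 91.1, 116.2]), 86.88) 0.059289500724249364
```

```bash
cat > goal.py <<'E'
from h import *
from scipy.spatial.transform import Rotation as Ro
cap=np.array([.5328,-.0883,.128]); p=np.radians(-3.4); t=np.radians(35)
n=np.array([-np.sin(t)*np.cos(p),-np.sin(t)*np.sin(p),np.cos(t)])
y=np.array([-np.sin(p),np.cos(p),0]); Rt=Ro.from_matrix(np.c_[np.cross(y,-n),y,-n])
def shift(along,off=.033,side=0.):
    s=monitor.state(); q=s['tool_rot']; R0=Ro.from_quat(np.r_[q[1:],q[0]])
    tgt=cap+n*(along-off)
    return np.round((tgt-s['tool_pos'])/.3,4),np.round((Rt*R0.inv()).as_rotvec()/(np.pi/2),4)
E
python3 - <<'E'
from goal import *
print(shift(.07),n,Rt.as_matrix())
E
```

```text
(array([ 0.3154, -0.2124, -0.3292]), array([ 0.0189, -0.3896, -0.1341])) [-0.57256684  0.03401674  0.81915204] [[-0.8177102   0.05930637  0.57256684]
 [ 0.04858094  0.99823983 -0.03401674]
 [-0.57357644  0.         -0.81915204]]
```

Emit:
{"api": "arm_command", "payload": {
  "rows": [
    [0,[0,-0.03,0],[0.003,-0.06,-0.021]],
    [0,[0,-0.07,0],[0.006,-0.12,-0.042]],
    [0,[0,-0.11,0],[0.009,-0.18,-0.063]],
    [0,[0,-0.15,0],[0.012,-0.24,-0.084]],
    [0,[0,-0.19,0],[0.015,-0.3,-0.105]],
    [0,[0,-0.212,0],[0.018,-0.36,-0.125]],
    [0,[0,-0.212,0],[0.019,-0.39,-0.134]],
    [0,[0.06,-0.212,-0.06],[0.019,-0.39,-0.134]],
    [0,[0.14,-0.212,-0.14],[0.019,-0.39,-0.134]],
    [0,[0.2,-0.212,-0.2],[0.019,-0.39,-0.134]],
    [0,[0.2,-0.212,-0.2],[0.019,-0.39,-0.134]],
    [0,[0.2,-0.212,-0.2],[0.019,-0.39,-0.134]]
  ]
}}

```text
time: 12.1
tool_pos: [0.4763, -0.0863, 0.195]
tool_rot: [0.299, 0.028, 0.954, -0.007]
contact_force: [-0.2, 0.8, 0.9]
gripper_width: 0.002
grasp_force: 0.0
```

```bash
python3 - <<'E'
from goal import *
s=monitor.state(); p0=s['tool_pos']; print(s['time'],p0,s['tool_rot'],shift(.07))
R=Rt.as_matrix()
for nm in('side','scene','wrist'):
    f=grab(nm); A=f['W'].reshape(-1,3); D=f['color'].reshape(-1,3).max(1)
    L=(A-p0)@R; m=(np.abs(L[:,0])<.03)&(np.abs(L[:,1])<.03)&(L[:,2]>-.12)&(L[:,2]<.02)&(A[:,2]>.14)
    B=L[m]; B=B[np.argsort(-B[:,2])]; print(nm,len(B),(B[:8]*1000).round().tolist(), 'tipmedian',np.median(B[:25],0)*1000 if len(B) else '')
    if nm=='side': cv2.imwrite('pics/s5.png',cv2.resize(f['color'][130:290,240:440],(750,600))[:,:,::-1])
E
```

```text
12.1 [ 0.47631686 -0.08628389  0.19496906] [ 0.29896786  0.02824831  0.95381681 -0.00733083] (array([ 0.1177, -0.0025, -0.1222]), array([-0.002 , -0.0021, -0.0007]))
side 175 [[-4.0, -5.0, -32.0], [3.0, -8.0, -34.0], [-8.0, -6.0, -34.0], [8.0, -8.0, -34.0], [-1.0, -8.0, -34.0], [5.0, -8.0, -35.0], [9.0, -6.0, -37.0], [-12.0, -0.0, -38.0]] tipmedian [ -2.00151048  -8.03942195 -41.38884441]
scene 256 [[-17.0, -4.0, -37.0], [-15.0, -1.0, -38.0], [-9.0, 1.0, -38.0], [-7.0, 5.0, -38.0], [-1.0, 7.0, -39.0], [-13.0, -5.0, -41.0], [-9.0, -2.0, -41.0], [-12.0, 2.0, -42.0]] tipmedian [ -9.39075775   1.43729459 -44.44283869]
wrist 18004 [[8.0, 1.0, -39.0], [8.0, -5.0, -39.0], [9.0, -2.0, -39.0], [9.0, -0.0, -39.0], [9.0, -7.0, -39.0], [9.0, 3.0, -39.0], [9.0, -6.0, -39.0], [9.0, -1.0, -39.0]] tipmedian [  8.675515    -2.87625183 -39.6390956 ]
```

View pics/s5.png

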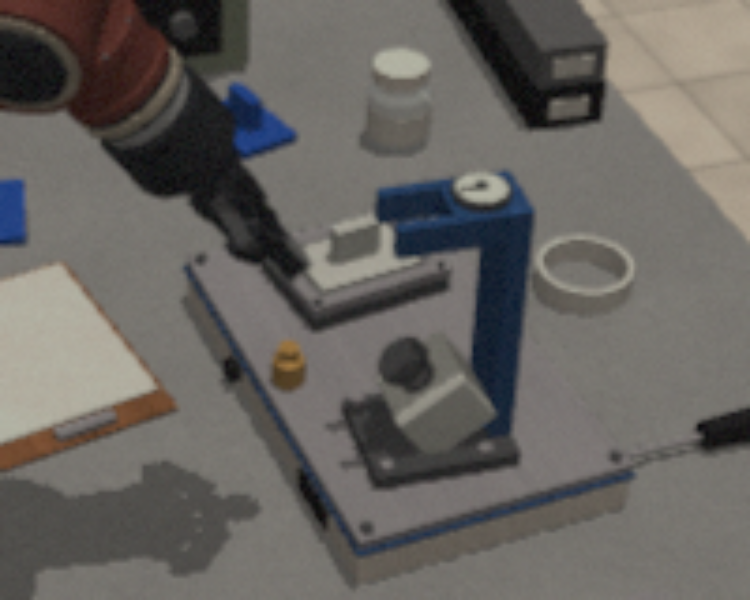

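The side view shows the holder seated with the tilted gripper lined up with the cap at (402,360). The offset along the tool axis is confirmed at about 33 mm. Approaching now.

Emit:
{"api": "arm_command", "payload": {
  "rows": [
    [0,[0.04,-0.002,-0.045],[0,0,0]],
    [0,[0.09,-0.002,-0.09],[0,0,0]],
    [0,[0.118,-0.003,-0.122],[0,0,0]],
    [0,[0.15,-0.004,-0.17],[0,0,0]],
    [0,[0.18,-0.006,-0.21],[0,0,0]],
    [0,[0.21,-0.008,-0.255],[0,0,0]],
    [0,[0.228,-0.009,-0.281],[0,0,0]],
    [0,[0.228,-0.009,-0.281],[0,0,0]],
    [0,[0.228,-0.009,-0.281],[0,0,0]],
    [0,[0.228,-0.009,-0.281],[0,0,0]]
  ]
}}

```text
time: 13.08
tool_pos: [0.5457, -0.091, 0.1151]
tool_rot: [0.303, 0.029, 0.953, -0.009]
contact_force: [-0.7, -0.9, 0.7]
gripper_width: 0.001
grasp_force: 0.0
```

```bash
python3 - <<'E'
from goal import *
s=monitor.state(); print(s['tool_pos'],s['contact_force'],shift(0),shift(-.014))
f=grab('wrist'); W=f['W']; L=(W.reshape(-1,3)-s['tool_pos'])@Rt.as_matrix()*1000
D=f['color'].reshape(-1,3).max(1)
m=(np.abs(L[:,0])<30)&(np.abs(L[:,1])<30)&(L[:,2]>-60)&(L[:,2]<10)
print(np.histogram(L[m,2],bins=np.arange(-60,12,4)))
cv2.imwrite('pics/w6.png',f['color'][150:,150:490,::-1])
E
```

```text
[ 0.54570103 -0.09096099  0.11507491] [-0.69202106 -0.88884183  0.7431327 ] (array([ 0.02  ,  0.0051, -0.047 ]), array([0.0004, 0.0026, 0.0012])) (array([ 0.0467,  0.0035, -0.0853]), array([0.0004, 0.0026, 0.0012]))
(array([ 297,  272,  240,  229,  203,   94,    0,    0,    0,    0, 2301,
        135,   74,    0,    0,    0, 1531]), array([-60, -56, -52, -48, -44, -40, -36, -32, -28, -24, -20, -16, -12,
        -8,  -4,   0,   4,   8]))
```

View pics/w6.png

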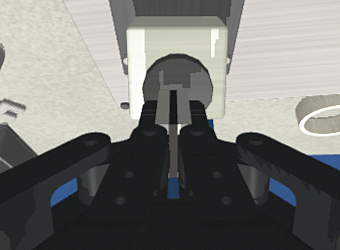

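The crop shows the shut fingertips centred over the dark cap at about (178,85) with roughly a 14 mm gap. Pressing in steps now, with no more pictures since my viewing budget is used up.

Emit:
{"api": "arm_command", "payload": {
  "rows": [
    [0,[0.01,0.005,-0.02],[0,0,0]],
    [0,[0.02,0.005,-0.047],[0,0,0]],
    [0,[0.03,0.0045,-0.061],[0,0,0]],
    [0,[0.039,0.004,-0.0745],[0,0,0]],
    [0,[0.039,0.004,-0.0745],[0,0,0]],
    [0,[0.039,0.004,-0.0745],[0,0,0]]
  ]
}}

```text
time: 13.63
tool_pos: [0.5579, -0.0896, 0.0918]
tool_rot: [0.302, 0.029, 0.953, -0.009]
contact_force: [-4.7, 0.1, 8.0]
gripper_width: -0.001
grasp_force: 4.6
```

```bash
python3 - <<'E'
from goal import *
s=monitor.state(); print(s['tool_pos'],s['contact_force'],s['contact_force']@n,(s['tool_pos']-cap)@n*1000+33,shift(-.014),shift(-.016))
E
```

```text
[ 0.55790584 -0.08963315  0.09180287] [-4.65071789  0.09926052  8.03129503] 9.245075122460406 -11.071069842096563 (array([ 0.006 , -0.0009, -0.0077]), array([0.0002, 0.002 , 0.001 ])) (array([ 0.0098, -0.0011, -0.0131]), array([0.0002, 0.002 , 0.001 ]))
```

Emit:
{"api": "arm_command", "payload": {
  "rows": [
    [0,[0.004,-0.0005,-0.005],[0,0,0]],
    [0,[0.007,-0.0007,-0.009],[0,0,0]],
    [0,[0.008,-0.0008,-0.011],[0,0,0]],
    [0,[0.008,-0.0008,-0.011],[0,0,0]]
  ]
}}

```text
time: 13.97
tool_pos: [0.5597, -0.0897, 0.0894]
tool_rot: [0.301, 0.028, 0.953, -0.009]
contact_force: [-24.5, 1.7, 22.8]
gripper_width: 0.002
grasp_force: 15.9
```

```bash
python3 - <<'E'
from goal import *
s=monitor.state(); print(s['contact_force'],s['contact_force']@n,(s['tool_pos']-cap)@n*1000+33)
E
```

```text
[-24.47984908   1.71333709  22.83663253] 32.78130627235903 -14.024238283247172
```

At the hard stop. I'll ease slightly, hold for over half a second, then back out along the axis.

Emit:
{"api": "arm_command", "payload": {
  "rows": [
    [0,[-0.001,0,0.001],[0,0,0]],
    [0,[-0.001,0,0.001],[0,0,0]],
    [0,[-0.001,0,0.001],[0,0,0]],
    [0,[-0.001,0,0.001],[0,0,0]],
    [0,[-0.001,0,0.001],[0,0,0]],
    [0,[-0.001,0,0.001],[0,0,0]],
    [0,[-0.001,0,0.001],[0,0,0]],
    [0,[-0.001,0,0.001],[0,0,0]]
  ]
}}

```text
time: 14.63
tool_pos: [0.5596, -0.0897, 0.0895]
tool_rot: [0.302, 0.029, 0.953, -0.009]
contact_force: [-16.3, 1.0, 16.8]
gripper_width: -0.001
grasp_force: 11.5
```

Emit:
{"api": "arm_command", "payload": {
  "rows": [
    [0,[-0.019,0.001,0.027],[0,0,0]],
    [0,[-0.045,0.003,0.064],[0,0,0]],
    [0,[-0.08,0.005,0.115],[0,0,0]],
    [0,[-0.13,0.008,0.186],[0,0,0]],
    [0,[-0.19,0.011,0.272],[0,0,0]],
    [0,[-0.25,0.015,0.358],[0,0,0]],
    [0,[-0.31,0.018,0.443],[0,0,0]],
    [0,[-0.37,0.022,0.53],[0,0,0]],
    [0,[-0.37,0.022,0.53],[0,0,0]],
    [0,[-0.37,0.022,0.53],[0,0,0]],
    [0,[-0.37,0.022,0.53],[0,0,0]]
  ]
}}

```text
time: 15.55
tool_pos: [0.4478, -0.0829, 0.2455]
tool_rot: [0.301, 0.029, 0.953, -0.009]
contact_force: [0.0, 0.0, -0.4]
gripper_width: 0.003
grasp_force: 0.0
```

```bash
python3 - <<'E'
from goal import *
s=monitor.state(); print(s['time'],s['tool_pos'],s['contact_force'],s['joint_vel'].round(3))
def rect(m): c,z,a=cv2.minAreaRect((m[:,:2]*1000).astype(np.float32)); return np.round(c,1),np.round(z,1),round(a,2)
for nm in('side','scene'):
    f=grab(nm); g=np.load(nm+'0.npz'); A=f['W'].reshape(-1,3); B=g['W'].reshape(-1,3)
    d=np.hypot(A[:,0]-.573,A[:,1]-.110); m=A[(d<.05)&(A[:,2]>.099)&(A[:,2]<.107)]; print(nm,rect(m),np.median(m[:,2]))
    h=[np.median(((X-cap)@n*1000)[(np.linalg.norm(X-cap,axis=1)<.018)&(abs((X-cap)@n)<.02)&(X[:,2]>.1)]) for X in(A,B)]; print('cap along',h)
E
```

```text
15.55 [ 0.44777158 -0.082851    0.24554466] [ 0.02822841  0.03841599 -0.36611508] [ 0.006  0.029  0.02  -0.     0.003  0.001]
side (array([572.7, 106.2]), array([41.4, 16.8]), 8.06) 0.10354533158253446
cap along [np.float64(0.1499404762667046), np.float64(0.35219986790932445)]
scene (array([572.1, 112.2]), array([42.3, 14. ]), 4.47) 0.10353069304809094
cap along [np.float64(1.48354407932831), np.float64(1.3332292438964168)]
```

Held at the stop throughout (24 N, above the spring's 11 N). The cap has sprung back, the holder is still seated, and the robot is clear.

```bash
python3 -c "
from plant import manip; print(manip.job_done())"
```

```text
the job is handed in; nothing more can be done
None
```

I seated and released the holder in the pocket, held the plunger at its hard stop for over half a second and let it spring back, then handed the job in at about 15.6 s; no verdict came back, and I viewed 11 pictures, one over the limit of 10.

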